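Put the blue tumbler on the free drying peg

ROBOT

A 6-joint arm with a two-finger parallel gripper is mounted at the origin on the work surface. World frame = base frame: x ahead of the robot, y to its left, z up, the work surface at z = 0. Lengths are in mm, angles in rad, forces in N, time in s.
With the tool pointing down it reaches from about 350 to 875 mm from the base axis. Payload 4.2 kg.
Tool frame: the origin (TCP) lies midway between the tips of the shut fingers; the grasp point (between the pads) lies 19 mm behind it; x points along the fingers, y is the direction in which the jaws open and shut, and the axes are right-handed (so a half turn about x gives the same grasp; the last joint's range is limited). The gripper opens to 85 mm and grips with 20 to 120 N. Pads are 22 mm wide; open, the fingers measure 114 mm over their backs; the gripper's body (76 mm by 85 mm) begins 54 mm behind the grasp point. The pads swing forward as they close: fully open they stand 13 mm farther back than shut.
Start: joints at [1.571, 0.385, 0.008, 0, -1.194, -0.259], TCP at [159.919, 604.173, 231.312] pointing down, gripper open.
Joint ranges: [-3.14, 3.14], [-1.21, 2.06], [-1.07, 1.41], [-3.16, 2.05], [-2.99, -0.16], [-3.1, 3.1]. Speed limits (rad/s): [2.79, 2.79, 3.14, 3.14, 3.14, 3.14].

INTERFACE

Orientations are given as a unit quaternion [x, y, z, w].
In Python, from bench import readout, imaging, arm gives the robot as it stands.
- The arm moves only by the tool arm_command, never from a script. Its argument "increments" is a list of rows, each a list of 3 entries, a list of its own where there are three numbers: the turn, a rotation vector about the world's x, y, z in degrees, then the shift along the world's x, y, z in mm, then the closure, from 0 (fully open) to 1 (shut). In form: [[[ax, ay, az], [tx, ty, tz], fingers], ...]. A call has exactly 5 rows; each row is the pose to reach, as a shift and turn from the pose measured when the call began; what a row does not reach only later rows make up. A row lasts 1/10 s, in which the tool goes at most 50 mm and 8.59 degrees, less where a joint would pass 70% of its speed; a pose out of reach is approached as far as the arm can. A call with a gripper value outside its range is refused whole. The fingers move at their own pace and stop on an object; the grip force is fixed at half the most. Time passes only in rows, so rows that repeat a pose let the fingers close, or fill a call up. It gives the time, the measured TCP pose, the force and the opening at its end, in the units of the state.
- readout.read_state(): the state, without advancing time (a new reading comes with each control period).
- imaging.get_image(name): name is "scene" or "top" or "wrist"; returns (picture, depth): 420x560x3 uint8, blue, green, red; 420x560 float32, mm along the optical axis (not along the pixel's ray), 0 where there is no reading.
- imaging.camera_info(name): a dict with "vfov" (degrees; the focal length in pixels is half the picture's height over the tangent of half this angle, whatever the lens; pixels are square), "cx", "cy" (the principal point, pixels), "eye" and "rotation" of the camera in the world; the wrist camera has in their place "T_tool_cam" (4x4, takes a point from camera to tool coordinates, whose origin is the TCP and whose axes are the tool frame's). Camera axes: x right, y down, z forward; pixel columns grow to the right and rows downward; lengths in mm; the calibration is good to about 2 mm. The wrist camera is an equidistant fisheye: a pixel r from the principal point sees the ray r / f radians off the axis. A picture is of the moment at which its call begins: read the wrist's pose just before it. camera_info takes no time and is no camera call.
- arm.job_done(): hands the job in, once; it reports no verdict.
The state is a dict: "clock": time; "joints": joint angles; "joint_vel": joint speeds; "joint_efforts": joint torques, N m; "position": TCP position; "ee_rot": TCP orientation; "contact_force": force on the tool from outside, world axes, zero at the start; "wrist_torque": the same for the moment, N m; "gripper_width": finger opening in mm.
Only numpy, scipy, OpenCV 4.12 (cv2) and the standard library are available. Lean on these libraries where they do the work, as an engineer would, in place of code of your own. Each camera call takes 0.05 s, during which the arm holds its last target. There are 200 camera calls.

TASK

At the second-hand shop's sorting table, take the rinsed blue tumbler out of its sloping wire cradle and set it upside down over the empty drying peg. Lower it until its rim rests flat on the round wooden base before you let go. Leave the red tumbler in its cradle and the yellow one on its peg.

Things in the scene. Friction and masses are not known exactly. Their poses are not given: they have to be found in the camera images.
- blue_center (a point): Blue plastic tumbler, a plain cylinder open at one end: 60 mm across, 80 long, wall 3. Point half-way along its axis; z points out of the mouth. It lies loose on the two wires (48 mm apart overall) of a cradle, mouth towards the robot and 40 deg below level: 50 deg short of upside down. Its sides are free for fingers; lift straight up. Grip across the diameter 10 mm nearer the base than this point, so the base clears the palm.
- peg_free_tip (a point): Top of the empty drying peg, z up: a dark steel post 16 mm thick, standing 60 mm above a round light-wood base (104 mm across, 12 mm thick) fixed to the table. The top of the base is 60 mm below this point. When the tumbler is home, its rim is on the base and its centre 20 mm below this point.
- red_center (a point): Red plastic tumbler, a plain cylinder open at one end: 60 mm across, 80 long, wall 3. Half-way point on its axis, z axis out of the mouth. It lies in a second wire cradle, like the blue one, and stays there.
- yellow_center (a point): Yellow plastic tumbler, a plain cylinder open at one end: 60 mm across, 80 long, wall 3. Half-way point on its axis, z axis out of the mouth. It is upside down on a second peg, like the empty one, and stays there.
Mind the look-alikes: they are no part of the job. What is shaped like the part that bears peg_free_tip but purple is not meant.

How it is judged:
By the outcome, as a careful person would: the job done as asked, in the order asked, and still so for the second after the job is handed in, with the robot touching nothing.
It also fails if it takes over 42 s, if anything falls off the work surface, if the arm or the gripper's body presses on something with over 40 N, if the wrist force passes 120 N, or if a joint passes its speed limit or range.

## Working session

There is one attempt and no reset: what is moved stays moved. The work goes in short steps, Python scripts to look and compute and a tool call to move; the robot and the scene stay as the last step left them, time stands still between calls to the robot, and variables do not carry over. Pictures are saved under pics/ and viewed, about 8 in all and at most 12, crops included, and the job is handed in when it is done.

Besides the shell and the picture viewer there is one more tool, called after "Emit:" by a JSON object that holds its "method" and its "body", one argument or row to a line. arm_command: Moves the arm, as the interface text tells. Its arguments: {"type":"object","properties":{"increments":{"type":"array","items":{"type":"array"}}},"required":["increments"]}

```bash
mkdir -p pics; ls; python3 - <<'E'
from bench import readout, imaging
import cv2,numpy as np
print(readout.read_state())
for n in("scene","top"):
    p,d=imaging.get_image(n); cv2.imwrite(f"pics/{n}0.png",p); np.save(f"pics/{n}0.npy",d); print(n,imaging.camera_info(n))
print(imaging.camera_info("wrist"))
a=cv2.imread("pics/scene0.png");
E
```

```text
pics
{'clock': 0.0, 'joints': array([ 1.57059550e+00,  3.85555530e-01,  6.62412910e-03, -4.90526020e-04,
       -1.19400337e+00, -2.58596398e-01]), 'joint_vel': array([ 0.00021959, -0.00107253,  0.00019282, -0.00077322, -0.0014769 ,
       -0.00156694]), 'joint_efforts': array([-5.09837664e-04, -3.92291379e+01,  1.88399023e+01,  4.18629795e+00,
       -4.57428003e-03,  7.43120637e-06]), 'position': array([159.7854205 , 603.62420245, 230.22279947]), 'ee_rot': array([-0.70112402,  0.09207742,  0.7012489 ,  0.09053638]), 'contact_force': array([ 0.41610688, -0.34159722, -0.43248693]), 'wrist_torque': array([ 0.00250766,  0.05068391, -0.03364747]), 'gripper_width': 85.33875416010665}
scene {'vfov': 45.24861105770366, 'cx': 277.24235623178976, 'cy': 204.6355951859238, 'eye': array([ 779.68638165, -610.84979031, 1161.38273153]), 'rotation': array([ 0.93116516,  0.24934351, -0.06342048, -0.25833526])}
top {'vfov': 57.0898253014573, 'cx': 281.294175678481, 'cy': 209.70202627522593, 'eye': array([ 385.59808087,  -46.76520679, 1028.47603734]), 'rotation': array([ 0.71075091, -0.70171789,  0.03255058, -0.03695398])}
{'vfov': 65.70646984690485, 'cx': 282.6059495550151, 'cy': 208.79131472603538, 'T_tool_cam': array([[ 1.92487857e-04, -2.86866766e-01,  9.57970470e-01,
        -1.43069142e+02],
       [ 9.99999975e-01,  1.59958170e-04, -1.53033078e-04,
        -5.25846758e-01],
       [-1.09335099e-04,  9.57970476e-01,  2.86866789e-01,
        -7.17177569e+01],
       [ 0.00000000e+00,  0.00000000e+00,  0.00000000e+00,
         1.00000000e+00]])}
```

View pics/scene0.png

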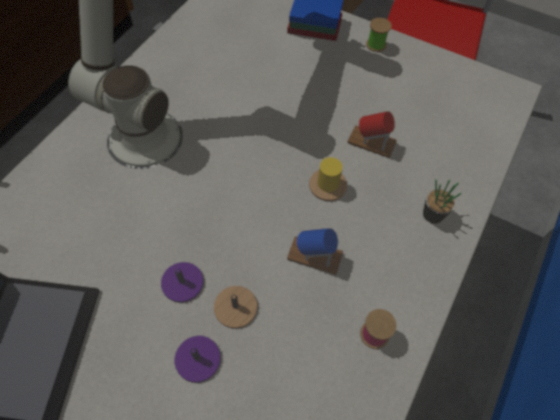

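View pics/top0.png

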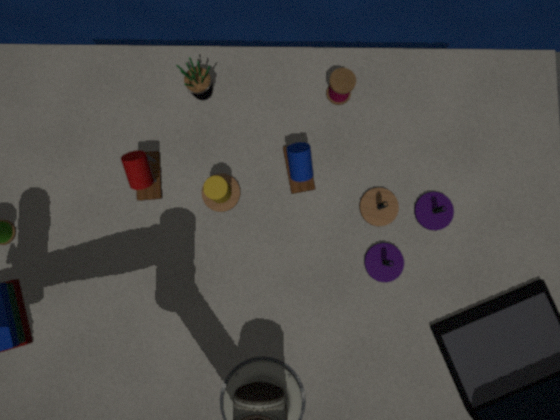

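Blue tumbler at scene (318,242) / top (300,162); the empty peg on light wood at scene (235,307) / top (379,206). The purple ones are decoys. Next I measure by depth.

```bash
cat > h.py <<'E'
import numpy as np,cv2
from scipy.spatial.transform import Rotation as R
from bench import imaging,readout
def cloud(n,d,st=None):
    c=imaging.camera_info(n); h,w=d.shape; f=h/2/np.tan(np.radians(c['vfov']/2))
    v,u=np.mgrid[:h,:w]; x=(u-c['cx'])/f; y=(v-c['cy'])/f
    if n=='wrist':
        r=np.hypot(x,y); s=np.where(r>1e-9,np.tan(r)/np.maximum(r,1e-9),1); x=x*s;y=y*s
    P=np.dstack([x*d,y*d,d])
    if n=='wrist':
        T=c['T_tool_cam']; P=P@T[:3,:3].T+T[:3,3]
        return P@R.from_quat(st['ee_rot']).as_matrix().T+st['position']
    return P@R.from_quat(c['rotation']).as_matrix().T+c['eye']
def masks(p):
    q=cv2.cvtColor(p,cv2.COLOR_BGR2HSV); H,S,V=[q[...,i].astype(int) for i in range(3)]
    return {'blue':(abs(H-113)<15)&(S>150)&(V>50),'wood':(H>5)&(H<20)&(S>70)&(V>90)}
E
python3 - <<'E'
from h import *
for n,bb,bw in(("scene",(285,220,350,275),(205,280,265,335)),("top",(280,135,320,195),(352,180,405,232))):
    p=cv2.imread(f"pics/{n}0.png");d=np.load(f"pics/{n}0.npy");P=cloud(n,d);m=masks(p)
    print(n,'table',P[300:330,300:330,2][d[300:330,300:330]>0].mean(), p[240,318] if n=='scene' else p[160,300], p[300,222] if n=='scene' else p[215,370])
    for k,b in(('blue',bb),('wood',bw)):
        M=np.zeros_like(m[k]);x0,y0,x1,y1=b;M[y0:y1,x0:x1]=m[k][y0:y1,x0:x1];M&=d>0
        Q=P[M];print(k,len(Q),Q.min(0).round(),Q.max(0).round(),Q.mean(0).round(1),np.median(Q,0).round(1))
        if k=='wood':
            c=cv2.fitEllipse(cv2.convexHull(np.argwhere(M)[:,::-1].astype(np.int32)));print(c)
            (cx,cy),r=cv2.minEnclosingCircle(Q[:,:2].astype(np.float32));print(cx,cy,r)
            x,y=map(int,(cx,cy))
            D=(np.hypot(P[...,0]-cx,P[...,1]-cy)<40)&(P[...,2]>30)&(d>0);print('peg',D.sum(),P[D].round(0)[np.argsort(-P[D][:,2])[:12]].tolist())
        else:
            from scipy.optimize import least_squares
            # fit: center c, axis az, pitch 40 down
            def ax(a,t=np.radians(40)): return np.array([np.cos(a)*np.cos(t),np.sin(a)*np.cos(t),-np.sin(t)])
            def res(s):
                w=Q-s[:3];h=w@ax(s[3]);r=np.linalg.norm(w-np.outer(h,ax(s[3])),axis=1)
                # signed dist to capped cylinder
                a=r-30;e=abs(h)-40
                return np.where((a>0)&(e>0),np.hypot(a,e),np.maximum(a,e))
            for a0 in(np.pi,):
                s=least_squares(res,np.r_[Q.mean(0)-[0,0,15],a0],loss='soft_l1',x_scale=[10,10,10,.2]);print('fit',s.x[:3].round(1),np.degrees(s.x[3]).round(1),np.abs(s.fun).mean(),ax(s.x[3]))
E
```

```text
scene table -0.4425124659891102 [120  70  49] [ 83 106 129]
blue 197 [ 560. -108.   80.] [620. -77. 129.] [590.3 -93.9 107.4] [591.  -94.6 106.9]
fit [609.3 -85.5  87.1] 192.5 1.23325620521529 [-0.74788838 -0.16579224 -0.64278761]
wood 1240 [ 452. -351.    5.] [ 553. -252.   71.] [ 502.2 -303.5   11.9] [ 502.9 -306.8   11.5]
((235.18661499023438, 306.5791931152344), (40.71860122680664, 42.49522399902344), 73.3093490600586)
501.7610168457031 -301.6912841796875 50.79731750488281
peg 64 [[505.0, -304.0, 74.0], [506.0, -303.0, 73.0], [502.0, -305.0, 73.0], [502.0, -296.0, 71.0], [506.0, -299.0, 71.0], [496.0, -299.0, 71.0], [507.0, -304.0, 70.0], [505.0, -305.0, 70.0], [505.0, -297.0, 70.0], [498.0, -303.0, 70.0], [501.0, -307.0, 70.0], [500.0, -305.0, 69.0]]
top table -0.22867071417388357 [98 46 20] [54 73 96]
blue 698 [ 553. -114.   70.] [645. -55. 132.] [591.2 -84.2 104.1] [591.2 -84.2 104.1]
fit [600.9 -84.8  81.9] 190.9 0.9219873030615379 [-0.75227997 -0.14456466 -0.64278761]
wood 937 [ 449. -349.    6.] [ 547. -250.   16.] [ 494.3 -298.4   11.1] [ 491.2 -297.7   11.1]
((379.23504638671875, 206.67198181152344), (37.41782760620117, 37.836849212646484), 152.9595947265625)
498.07000732421875 -298.624755859375 51.046791076660156
peg 48 [[502.0, -300.0, 76.0], [500.0, -293.0, 72.0], [500.0, -303.0, 72.0], [495.0, -296.0, 72.0], [498.0, -303.0, 71.0], [493.0, -301.0, 70.0], [498.0, -294.0, 70.0], [495.0, -301.0, 70.0], [503.0, -296.0, 70.0], [500.0, -291.0, 70.0], [505.0, -299.0, 70.0], [495.0, -294.0, 69.0]]
```

```bash
cat >> h.py <<'E'
def target(head,pitch,flip):
    """tool x heads at azimuth head(deg), pitch deg below level; tool y horizontal"""
    h,t=np.radians([head,pitch]); x=np.array([np.cos(h)*np.cos(t),np.sin(h)*np.cos(t),-np.sin(t)])
    y=np.array([-np.sin(h),np.cos(h),0])*(-1 if flip else 1)
    return R.from_matrix(np.column_stack([x,y,np.cross(x,y)]))
def turn(T,st): return (T*R.from_quat(st['ee_rot']).inv()).as_rotvec(degrees=True)
E
python3 - <<'E'
from h import *
st=readout.read_state();print(R.from_quat(st['ee_rot']).as_matrix().round(3))
for p in(40,65,90):
  for f in(0,1):
    T=target(191,p,f);v=turn(T,st);print(p,f,v.round(1),np.linalg.norm(v).round(1),T.as_matrix()[:,2].round(2))
E
```

```text
[[-0.    -0.256 -0.967]
 [-0.002 -0.967  0.256]
 [-1.     0.002 -0.   ]]
40 0 [ 1.8 50.4 24.1] 55.9 [-0.63 -0.12  0.77]
40 1 [ -67.5    2.1 -141.2] 156.6 [ 0.63  0.12 -0.77]
65 0 [ 1.  25.2 25.4] 35.8 [-0.89 -0.17  0.42]
65 1 [ -34.3    1.  -150.9] 154.8 [ 0.89  0.17 -0.42]
90 0 [ 0.1  0.  25.8] 25.8 [-0.98 -0.19  0.  ]
90 1 [   0.    -0.2 -154.2] 154.2 [0.98 0.19 0.  ]
```

Emit:
{"method": "arm_command", "body": {
  "increments": [
    [[0,0,-8],[20,-32,25],0],
    [[0,0,-16],[40,-64,50],0],
    [[0,0,-24],[60,-96,75],0],
    [[0,0,-32],[80,-128,100],0],
    [[0,0,-40],[100,-160,120],0]
  ]
}}

```text
clock: 0.6
position: [260.4, 442.3, 351.5]
ee_rot: [-0.626, 0.328, 0.627, 0.327]
contact_force: [0.0, 0.8, 0.7]
gripper_width: 85.1
```

Emit:
{"method": "arm_command", "body": {
  "increments": [
    [[0,0,-8],[28,-36,0],0],
    [[0,0,-16],[56,-72,0],0],
    [[0,0,-24],[84,-108,0],0],
    [[0,0,-32],[112,-144,0],0],
    [[0,0,-40],[140,-180,0],0]
  ]
}}

```text
clock: 1.1
position: [400.9, 260.5, 351.4]
ee_rot: [-0.475, 0.524, 0.476, 0.523]
contact_force: [0.6, 1.3, -0.2]
gripper_width: 85.4
```

Emit:
{"method": "arm_command", "body": {
  "increments": [
    [[0,0,-8],[28,-36,0],0],
    [[0,0,-16],[56,-72,0],0],
    [[0,0,-24],[84,-108,0],0],
    [[0,0,-32],[112,-144,0],0],
    [[0,0,-40],[140,-180,0],0]
  ]
}}

```text
clock: 1.6
position: [541.6, 78.8, 351.0]
ee_rot: [-0.265, 0.655, 0.267, 0.655]
contact_force: [-0.2, 1.2, 0.2]
gripper_width: 85.3
```

```bash
python3 - <<'E'
from h import *
st=readout.read_state();print(st)
for p in(40,45,50,60,90):print(p,turn(target(191,p,1),st).round(1))
E
```

```text
{'clock': 1.6, 'joints': array([ 0.43963237,  0.1911476 ,  0.03357704, -0.0020052 , -1.41412538,
       -1.23846229]), 'joint_vel': array([-8.70841911e-01,  3.91236132e-01,  4.82197702e-01,  2.18198738e-04,
       -8.48833635e-02, -5.16990463e-01]), 'joint_efforts': array([  2.13756256, -33.05981755,  18.70146453,   4.41577032,
        -0.05216298,   0.35615047]), 'position': array([541.55219177,  78.76850396, 351.00706192]), 'ee_rot': array([-0.26541954,  0.65548056,  0.26678384,  0.65477025]), 'contact_force': array([-0.19854927,  1.19489188,  0.16135352]), 'wrist_torque': array([ 0.09468958, -0.09705109, -0.01812998]), 'gripper_width': 85.28256818102794}
40 [-23.6  44.8 -31. ]
45 [-21.2  40.3 -31.4]
50 [-18.9  35.9 -31.8]
60 [-14.2  26.9 -32.4]
90 [ -0.1  -0.1 -33.2]
```

Emit:
{"method": "arm_command", "body": {
  "increments": [
    [[-3,6,-4.5],[25,-28,0],0],
    [[-6,11.5,-9],[50,-58,0],0],
    [[-9,17,-13.5],[80,-87,-5],0],
    [[-12,23,-18],[110,-116,-20],0],
    [[-15,28.5,-22.5],[135,-140,-40],0]
  ]
}}

```text
clock: 2.1
position: [677.8, -62.7, 310.8]
ee_rot: [-0.142, 0.863, 0.104, 0.473]
contact_force: [2.1, 1.3, 0.8]
gripper_width: 85.4
```

```bash
python3 - <<'E'
from h import *
st=readout.read_state();print(st['joints'].round(2),st['position'].round(),)
for p in(40,45,50,60,90):print(p,turn(target(191,p,1),st).round(1))
E
```

```text
[ 0.17  0.77  0.74  0.07 -2.1  -1.36] [678. -63. 311.]
40 [-7.3 16.6 -8.6]
45 [-6.  11.8 -8.7]
50 [-4.7  7.  -8.9]
60 [-2.  -2.7 -9.1]
90 [  6.1 -31.6  -9.6]
```

Emit:
{"method": "arm_command", "body": {
  "increments": [
    [[-2,4,-3],[5,0,-25],0],
    [[-4,8,-6],[10,0,-55],0],
    [[-6,12,-8.7],[16,-2,-85],0],
    [[-6,12,-8.7],[23,-3,-115],0],
    [[-6,12,-8.7],[23,-3,-125],0]
  ]
}}

```text
clock: 2.6
position: [700.0, -65.8, 178.7]
ee_rot: [-0.088, 0.922, 0.037, 0.374]
contact_force: [-0.1, -0.1, -0.4]
gripper_width: 85.3
```

```bash
python3 - <<'E'
from h import *
st=readout.read_state();print(st['joints'].round(2),st['position'].round(),)
for p in(40,45):print(p,turn(target(191,p,1),st).round(1))
p,d=imaging.get_image('wrist');np.save('pics/w1.npy',d);cv2.imwrite('pics/w1.png',p);import pickle;pickle.dump(st,open('pics/w1.pkl','wb'))
E
```

```text
[ 0.15  1.02  0.83  0.04 -2.19 -1.52] [700. -66. 179.]
40 [-1.   4.1  0. ]
45 [-0.  -0.8  0. ]
```

View pics/w1.png

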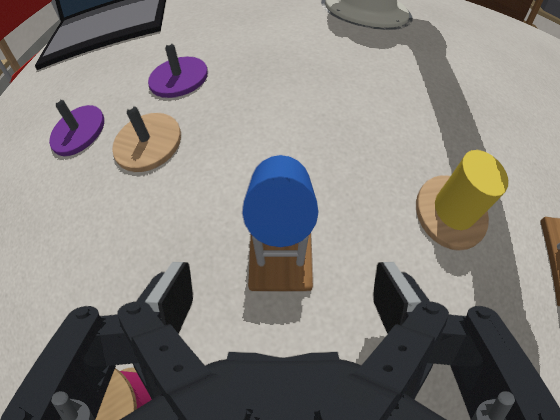

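Wrist view: the blue base disc is at (281,207), centred between the pads; the free peg is at (140,125) on light wood. I refit from this view.

```bash
cat >> h.py <<'E'
def fitcyl(Q,c0,a0,t0=40.):
    from scipy.optimize import least_squares
    def res(s):
        a,t=s[3:];ax=np.array([np.cos(a)*np.cos(t),np.sin(a)*np.cos(t),-np.sin(t)])
        w=Q-s[:3];h=w@ax;r=np.linalg.norm(w-np.outer(h,ax),axis=1);A=r-30;e=abs(h)-40
        return np.where((A>0)&(e>0),np.hypot(np.maximum(A,0),np.maximum(e,0)),np.maximum(A,e))
    s=least_squares(res,np.r_[c0,np.radians([a0,t0])],loss='soft_l1',x_scale=[10,10,10,.2,.2])
    return s.x[:3],np.degrees(s.x[3:]),np.abs(s.fun).mean()
E
python3 - <<'E'
from h import *
import pickle
st=pickle.load(open('pics/w1.pkl','rb'));p=cv2.imread('pics/w1.png');d=np.load('pics/w1.npy')
P=cloud('wrist',d,st);m=masks(p)['blue']&(d>0);m[:,:200]=0;m[:,360:]=0;m[:130]=0
m=cv2.erode(m.astype(np.uint8),np.ones((3,3)))>0
Q=P[m];print(len(Q),Q.mean(0));c,a,e=fitcyl(Q,[603,-85,84],191);print(c.round(1),a.round(1),e)
w=masks(p)['wood']&(d>0);w[:,:110]=0;w[:,185:]=0;w[:95]=0;w[175:]=0
Q=P[w];print(len(Q),Q.mean(0),cv2.minEnclosingCircle(Q[:,:2].astype(np.float32)))
print('table',P[300:310,220:240,2].mean())
T=R.from_quat(st['ee_rot']).as_matrix();a_=np.radians(a);ax=np.array([np.cos(a_[0])*np.cos(a_[1]),np.sin(a_[0])*np.cos(a_[1]),-np.sin(a_[1])])
G=c-10*ax;print('G',G,'in tool',T.T@(G-st['position']))
print('turn to axis',turn(target(a[0],45,1),st))
E
```

```text
4721 [623.02932779 -81.40481289 110.39075689]
[601.7 -86.   83. ] [191.2  39.9] 0.4573924908849074
2735 [ 508.22139242 -292.22755523   12.02515449] ((500.88677978515625, -299.0743408203125), 52.06169509887695)
table 2.199935519906272
G [609.21125522 -84.49393228  89.38462332] in tool [128.70199212  -1.3480524   -0.60098638]
turn to axis [-0.02493855 -0.83219762  0.20549194]
```

Emit:
{"method": "arm_command", "body": {
  "increments": [
    [[0,-0.8,0],[-25,-6,-25],0],
    [[0,-0.8,0],[-50,-11,-49],0],
    [[0,-0.8,0],[-75,-16,-74],0],
    [[0,-0.8,0],[-95,-20,-94],0],
    [[0,-0.8,0],[-107,-22,-106],0]
  ]
}}

```text
clock: 3.15
position: [591.5, -87.9, 76.2]
ee_rot: [-0.089, 0.919, 0.037, 0.382]
contact_force: [-0.3, -0.0, -0.6]
gripper_width: 85.5
```

Emit:
{"method": "arm_command", "body": {
  "increments": [
    [[0,0,0],[0,0,0],0.6],
    [[0,0,0],[0,0,0],1],
    [[0,0,0],[0,0,0],1],
    [[0,0,0],[0,0,0],1],
    [[0,0,0],[0,0,0],1]
  ]
}}

```text
clock: 3.65
position: [593.0, -88.7, 79.8]
ee_rot: [-0.09, 0.919, 0.036, 0.383]
contact_force: [-0.3, -1.9, 7.1]
gripper_width: 59.9
```

```bash
cat > look.py <<'E'
import sys,pickle
from h import *
st=readout.read_state();n=sys.argv[1];print(st['joints'].round(2),st['position'].round(1),st['contact_force'].round(1),st['gripper_width'])
p,d=imaging.get_image('wrist');np.save(f'pics/{n}.npy',d);cv2.imwrite(f'pics/{n}.png',p);pickle.dump(st,open(f'pics/{n}.pkl','wb'))
E
python3 look.py w2
```

```text
[ 0.14  0.87  0.27  0.04 -1.75 -1.53] [593.  -88.7  79.8] [-0.3 -1.9  7.1] 59.88084930930783
```

View pics/w2.png

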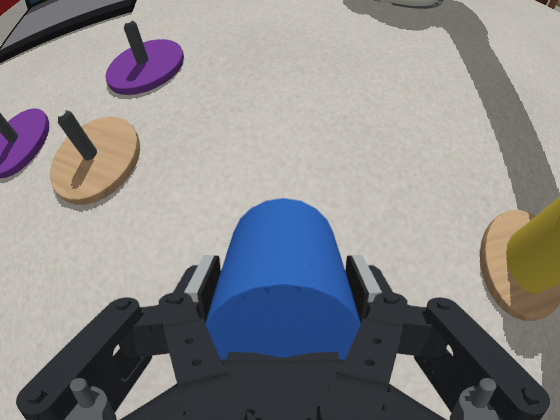

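Gripped at 59.9 mm wide, pads on both sides of the tumbler at (205,285) and (362,285), base clear of the palm. Lifting straight up.

Emit:
{"method": "arm_command", "body": {
  "increments": [
    [[0,0,0],[0,0,10],1],
    [[0,0,0],[0,0,30],1],
    [[0,0,0],[0,0,60],1],
    [[0,0,0],[0,0,95],1],
    [[0,0,0],[0,0,130],1]
  ]
}}

```text
clock: 4.2
position: [593.7, -88.2, 211.7]
ee_rot: [-0.09, 0.918, 0.036, 0.385]
contact_force: [0.8, 1.0, -0.9]
gripper_width: 60.0
```

```bash
python3 look.py w3; cat > inhand.py <<'E'
import sys,pickle
from h import *
n=sys.argv[1];st=pickle.load(open(f'pics/{n}.pkl','rb'));p=cv2.imread(f'pics/{n}.png');d=np.load(f'pics/{n}.npy')
P=cloud('wrist',d,st);m=masks(p)['blue']&(d>0)&(np.linalg.norm(P-st['position'],axis=2)<120)
m=cv2.erode(m.astype(np.uint8),np.ones((3,3)))>0;T=R.from_quat(st['ee_rot']).as_matrix()
g=T[:,0];a0=float(sys.argv[2]);t0=float(sys.argv[3])
Q=P[m];c,a,e=fitcyl(Q,st['position']-T[:,0]*15,a0,t0);h,t=np.radians(a)
ax=np.array([np.cos(h)*np.cos(t),np.sin(h)*np.cos(t),-np.sin(t)])
print(len(Q),'centre',c.round(1),'az,pitch',a.round(1),'err',e,'in tool c',(T.T@(c-st['position'])).round(1),'axis',(T.T@ax).round(3))
print('TCP',st['position'].round(1),'tool z',T[:,2].round(2),'turn to upside down',np.degrees(R.from_rotvec(np.cross(ax,[0,0,-1])/np.linalg.norm(np.cross(ax,[0,0,-1]))*np.arccos(-ax[2])).as_rotvec()).round(1))
rv=R.from_rotvec(np.cross(ax,[0,0,-1])/np.linalg.norm(np.cross(ax,[0,0,-1]))*np.arccos(-ax[2]))
print('TCP-centre after turn',rv.apply(st['position']-c).round(1))
E
python3 inhand.py w3 191 40
```

```text
[ 0.14  0.76  0.39  0.04 -1.98 -1.52] [593.7 -88.2 211.7] [ 0.8  1.  -0.9] 60.01608199162405
17073 centre [602.5 -85.4 214.8] az,pitch [191.1  39.7] err 0.3044495715863519 in tool c [-8.6  1.1  4.3] axis [ 0.995  0.001 -0.1  ]
TCP [593.7 -88.2 211.7] tool z [ 0.7   0.14 -0.7 ] turn to upside down [  9.7 -49.4   0. ]
TCP-centre after turn [-3.2 -1.7 -9. ]
```

Emit:
{"method": "arm_command", "body": {
  "increments": [
    [[1.4,-7,0],[-10,-22,0],1],
    [[2.8,-14,0],[-20,-44,0],1],
    [[4,-21,0],[-30,-66,0],1],
    [[5.4,-28,0],[-41,-90,0],1],
    [[6.8,-35,0],[-52,-115,0],1]
  ]
}}

```text
clock: 4.75
position: [544.5, -204.3, 220.3]
ee_rot: [-0.075, 0.75, 0.06, 0.655]
contact_force: [0.2, -0.4, 0.1]
gripper_width: 60.0
```

Emit:
{"method": "arm_command", "body": {
  "increments": [
    [[1.4,-7,0],[-12,-28,0],1],
    [[2.8,-14,0],[-25,-56,0],1],
    [[2.8,-14,0],[-36,-80,0],1],
    [[2.8,-14,0],[-45,-98,0],1],
    [[2.8,-14,0],[-45,-98,0],1]
  ]
}}

```text
clock: 5.25
position: [499.0, -304.1, 221.8]
ee_rot: [-0.065, 0.662, 0.067, 0.744]
contact_force: [0.2, 0.3, -0.7]
gripper_width: 59.8
```

```bash
python3 look.py w4;python3 inhand.py w4 191 88
```

```text
[-0.3   0.28 -0.16 -0.05 -1.03 -1.06] [ 499.  -304.1  221.8] [ 0.2  0.3 -0.7] 59.84900320807313
17280 centre [ 501.9 -302.3  231.6] az,pitch [167.6  91. ] err 0.30541625677867534 in tool c [-9.4  1.1  4.3] axis [ 0.995  0.001 -0.1  ]
TCP [ 499.  -304.1  221.8] tool z [0.98 0.19 0.12] turn to upside down [0.2 0.9 0. ]
TCP-centre after turn [-3.1 -1.7 -9.8]
```

View pics/w4.png

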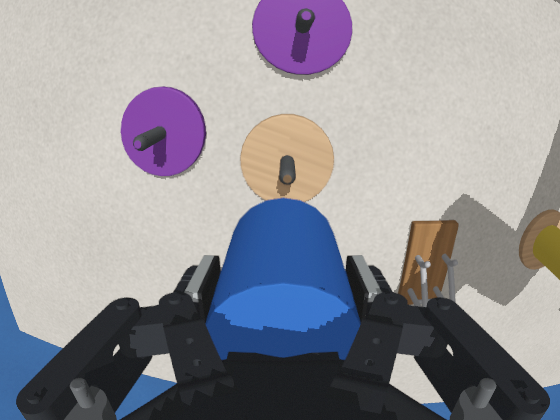

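Tumbler upside down to within 1 deg; the free peg's light base is visible at (287,158), peg tip at (287,178). Measuring it here.

```bash
python3 - <<'E'
from h import *
import pickle
st=pickle.load(open('pics/w4.pkl','rb'));p=cv2.imread('pics/w4.png');d=np.load('pics/w4.npy')
P=cloud('wrist',d,st);box=np.zeros(d.shape,bool);box[105:200,232:345]=1;box&=d>0
w=box&(abs(P[...,2]-12)<4)&masks(p)['wood'];Q=P[w];A=np.c_[2*Q[:,:2],np.ones(len(Q))]
h=cv2.convexHull(Q[:,:2].astype(np.float32))[:,0];print(len(Q),np.median(Q,0),Q.min(0),Q.max(0),cv2.minEnclosingCircle(h))
g=box&(P[...,2]>55)&(np.linalg.norm(P-st['position'],axis=2)>120);Q=P[g];print('peg',len(Q),Q.mean(0),np.percentile(Q,[2,98],axis=0))
E
```

```text
6021 [ 493.79249672 -302.31584944   12.37353363] [ 447.87487609 -350.79803187    8.00644783] [ 548.2965234  -248.81337371   15.16604915] ((499.3339538574219, -300.2101745605469), 51.54255294799805)
peg 198 [ 497.13509669 -300.57928437   66.92161531] [[ 492.35477071 -307.62888548   55.65069791]
 [ 506.15334338 -292.79169502   72.46057781]]
```

Emit:
{"method": "arm_command", "body": {
  "increments": [
    [[0.2,0.9,0],[-2.6,2.4,-25],1],
    [[0.2,0.9,0],[-2.6,2.4,-60],1],
    [[0.2,0.9,0],[-2.6,2.4,-95],1],
    [[0.2,0.9,0],[-2.6,2.4,-125],1],
    [[0.2,0.9,0],[-2.6,2.4,-145],1]
  ]
}}

```text
clock: 5.8
position: [497.2, -299.2, 74.4]
ee_rot: [-0.063, 0.668, 0.07, 0.738]
contact_force: [0.2, 0.2, -0.6]
gripper_width: 59.7
```

```bash
python3 look.py w5;python3 inhand.py w5 191 88
```

```text
[-0.29  0.44 -0.33 -0.07 -0.72 -1.04] [ 497.2 -299.2   74.4] [ 0.2  0.2 -0.6] 59.721094033719886
17213 centre [ 500.2 -297.4   84.1] az,pitch [140.7  89.9] err 0.3068289333364475 in tool c [-9.4  1.1  4.3] axis [ 0.995  0.002 -0.1  ]
TCP [ 497.2 -299.2   74.4] tool z [0.98 0.19 0.1 ] turn to upside down [-0.1 -0.1 -0. ]
TCP-centre after turn [-3.1 -1.8 -9.8]
```

Emit:
{"method": "arm_command", "body": {
  "increments": [
    [[0,0,0],[-0.5,-2.5,-10],1],
    [[0,0,0],[-0.5,-2.5,-19],1],
    [[0,0,0],[-0.5,-2.5,-25],1],
    [[0,0,0],[-0.5,-2.5,-28],1],
    [[0,0,0],[-0.5,-2.5,-29],1]
  ]
}}

```text
clock: 6.35
position: [495.2, -301.0, 42.7]
ee_rot: [-0.062, 0.67, 0.071, 0.736]
contact_force: [-0.5, 1.7, 2.8]
gripper_width: 60.2
```

Emit:
{"method": "arm_command", "body": {
  "increments": [
    [[0,0,0],[0,0,-0.5],1],
    [[0,0,0],[0,0,-1],1],
    [[0,0,0],[0,0,-1.5],1],
    [[0,0,0],[0,0,-2],1],
    [[0,0,0],[0,0,-2],1]
  ]
}}

```text
clock: 6.85
position: [495.7, -301.2, 42.6]
ee_rot: [-0.063, 0.669, 0.071, 0.737]
contact_force: [-3.5, 3.4, 7.7]
gripper_width: 60.0
```

```bash
python3 look.py w6;python3 inhand.py w6 191 88
```

```text
[-0.29  0.48 -0.35 -0.08 -0.65 -1.03] [ 495.7 -301.2   42.6] [-3.5  3.4  7.7] 60.039947504239656
17301 centre [ 498.8 -299.4   52.5] az,pitch [149.8  89.6] err 0.3097479844716139 in tool c [-9.5  1.2  4.3] axis [ 0.995  0.002 -0.101]
TCP [ 495.7 -301.2   42.6] tool z [0.98 0.19 0.1 ] turn to upside down [-0.2 -0.3 -0. ]
TCP-centre after turn [-3.  -1.8 -9.8]
```

View pics/w6.png

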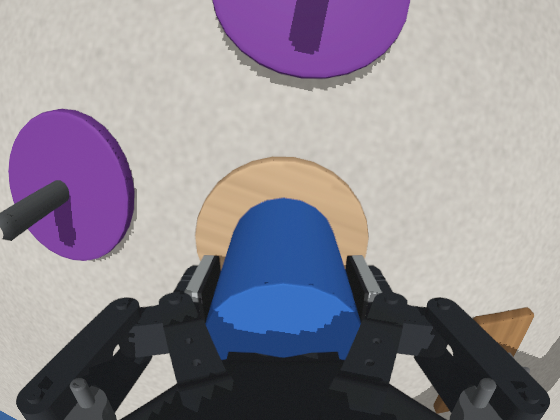

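Centre at z 52.5 (home is 52), tilted 0.4 deg, 7.7 N upward: the rim rests on the base, which surrounds the tumbler at (282,230). Releasing.

Emit:
{"method": "arm_command", "body": {
  "increments": [
    [[0,0,0],[0,0,0],0.5],
    [[0,0,0],[0,0,0],0],
    [[0,0,0],[0,0,0],0],
    [[0,0,0],[0,0,0],0],
    [[0,0,0],[0,0,0],0]
  ]
}}

```text
clock: 7.4
position: [495.7, -301.2, 42.4]
ee_rot: [-0.063, 0.669, 0.071, 0.737]
contact_force: [-0.3, -1.0, 0.5]
gripper_width: 85.0
```

Emit:
{"method": "arm_command", "body": {
  "increments": [
    [[0,0,0],[1,0,10],0],
    [[0,0,0],[3,0,30],0],
    [[0,0,0],[6,1,60],0],
    [[0,0,0],[10,2,100],0],
    [[0,0,0],[14,3,140],0]
  ]
}}

```text
clock: 7.9
position: [509.5, -298.2, 184.4]
ee_rot: [-0.063, 0.67, 0.071, 0.737]
contact_force: [0.7, -0.9, 1.2]
gripper_width: 85.1
```

```bash
python3 look.py w7; python3 - <<'E'
from h import *
import pickle
st=pickle.load(open('pics/w7.pkl','rb'));p=cv2.imread('pics/w7.png');d=np.load('pics/w7.npy')
P=cloud('wrist',d,st);m=masks(p)['blue']&(d>0)&(np.hypot(P[...,0]-499,P[...,1]+300)<60)&(P[...,2]>5)
Q=P[m];print(len(Q),Q.min(0),Q.max(0));print(fitcyl(Q,[499,-300,52],190,88))
a,_=imaging.get_image('scene');b,_=imaging.get_image('top')
cv2.imwrite('pics/end.png',np.hstack([cv2.resize(p,(400,300)),cv2.resize(a,(400,300))]))
E
```

```text
[-0.28  0.33 -0.18 -0.05 -0.97 -1.07] [ 509.5 -298.2  184.4] [ 0.7 -0.9  1.2] 85.11494616137162
5495 [ 468.65293734 -337.6831619    15.429245  ] [ 527.93037814 -264.02559143  284.13124285]
(array([ 499.03011985, -299.66673493,   52.39162551]), array([218.62644262,  89.72355358]), np.float64(0.732738674996628))
```

View pics/end.png

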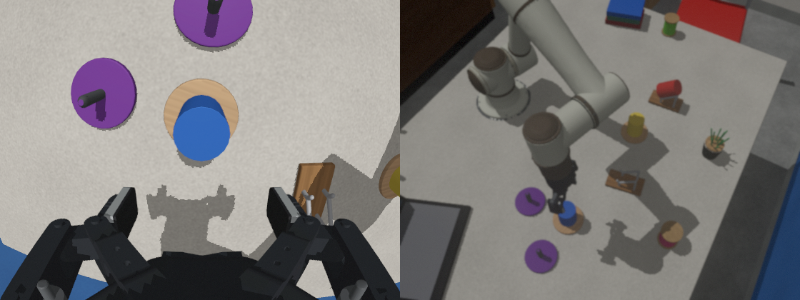

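The blue tumbler stands on the light-wood base (left panel, 201,125). The red and yellow ones are in their places (right panel, 668,88 and 636,125), and the gripper is clear. Handing in.

```bash
python3 -c "
from bench import arm; print(arm.job_done())"
```

```text
the job is handed in; nothing more can be done
None
```

The blue tumbler is upside down over the empty drying peg, with its rim on the light-wood base. I gripped it along its axis from the base end, lifted it straight up and turned it 50°. I then lowered it until the wrist felt 7.7 N of upward contact, and only then let go.

- **Final position:** after release its centre measured (499, −300, 52.4). The peg base centre is about (499.5, −300), and the height for a tumbler fully home is 52.
- **Tilt:** about 0.3°.
- **Other tumblers:** the last picture showed the red one in its cradle and the yellow one on its peg.
- **Robot:** the open gripper was well above the tumbler. About 8 s of the 42 s were used.
- **Small disagreement:** at the grasp the tool sat about 7 mm higher than I planned, with about 7 N upward. The in-hand check after lifting showed a sound grip.

No checks failed.

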